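Lay the relay lens on the V-mount by way of the sloped rest

ROBOT

A 6-joint arm with a two-finger parallel gripper is mounted at the origin on a cart in front of the work surface, level with it; the furniture and walls round the work are solid. World frame = base frame: x ahead of the robot, y to its left, z up, the work surface at z = 0. Lengths are in m, angles in rad, forces in N, time in s.
With the tool pointing down it reaches from about 0.3 to 0.775 m from the base axis. Payload 14.6 kg.
Tool frame: the origin (TCP) lies at the very end of the fingers, on their centre line; the grasp point (between the pads) lies 19 mm behind it; z points along the fingers, y is the line along which they close (so a half turn about z gives the same grasp; the last joint's range is limited). The gripper opens to 94 mm and grips with 3 to 60 N. Pads are 16 mm wide; open, the fingers measure 119 mm over their backs; the gripper's body (75 mm by 177 mm) begins 78 mm behind the grasp point.
Start: joints at [-1.18, 0.3, 1.521, -0, 1.321, -0.067], TCP at [0.243, -0.493, 0.205] pointing down, gripper open.
Joint ranges: [-3.03, 3.03], [-0.79, 2.21], [0.23, 2.52], [-1.04, 4.18], [0, 3.07], [-2.55, 2.55]. Speed limits (rad/s): [2.22, 2.22, 2.57, 3.14, 3.14, 3.14].

INTERFACE

Orientations are given as a unit quaternion [x, y, z, w].
In Python, from cell import movep, move_linear, move_j, command_gripper, dwell, solve_ik, state, snapshot, camera_model, Unreachable, job_done, find_in, outline_of gives the robot as it stands. Calls block until the motion is done:
- movep(position, orientation): joint-space move of the TCP to a pose.
- move_linear(position, rate=0.15, ori=None, threshold=None): straight line of the TCP; ori=None keeps the orientation; rate is the mean speed in m/s. With threshold (N) it stops when the force on the tool has changed by that much, and returns True; else False.
- move_j(angles): joint-space move.
- command_gripper(opening): finger opening in m; the grip force is fixed at half the most; returns when the fingers have stopped.
- dwell(seconds).
- solve_ik(position, orientation): joint angles nearest the present ones, or None.
- state(): the state.
- snapshot(name): name is "scene" or "top" or "wrist"; returns (picture, depth): 400x640x3 uint8, blue, green, red; 400x640 float32, m along the optical axis (not along the pixel's ray), 0 where there is no reading.
- camera_model(name): a dict with "fov_y" (degrees; the focal length in pixels is half the picture's height over the tangent of half this angle, whatever the lens; pixels are square), "cx", "cy" (the principal point, pixels), "dist" ([k1, k2, p1, p2, k3] as OpenCV has them; the pictures are not rectified), "R" (3x3) and "t" (3): a world point X has camera coordinates R X + t; the wrist camera has in their place "tool_from_camera" (4x4, takes a point from camera to tool coordinates, whose origin is the TCP and whose axes are the flange's). Camera axes: x right, y down, z forward; pixel columns grow to the right and rows downward; lengths in m; the calibration is good to about 2 mm. A picture is of the moment at which its call begins: read the wrist's pose just before it. camera_model takes no time and is no camera call.
A pose or a line that the arm cannot do raises Unreachable and nothing moves.
- job_done(): hands the job in; it is judged then, once.
Trained networks look in the newest picture that a camera, given by its name, has taken for a name from the list of things; names that differ only in an ending like _2 or _b are one class to them, and where a whole thing is asked for, a point or a joint stands for the part that bears it (a point fixed in the world has none). Each returns a list of dicts, best first, with "conf" (0 to 1); they miss things now and then, are a little off and sometimes report something else, mostly with a low value. They report only what shows in the picture. A call takes as long as a camera call. They do not tell look-alikes from the thing itself.
- find_in(camera, label): "bbox" ([centre column, centre row, width, height] in pixels, round what is visible of it).
- outline_of(camera, label): "mask" (400x640 bool, what is visible of it) and "bbox" ([centre column, centre row, width, height] in pixels, round what is visible of it).
The state is a dict: "time": time; "joint_pos": joint angles; "dq": joint speeds; "tau": joint torques, N m; "tool_pos": TCP position; "tool_rot": TCP orientation; "wrist_force": force on the tool from outside, world axes, zero at the start; "ft_torque": the same for the moment, N m; "opening": finger opening in m; "grip_force": force on a finger pad.
Only numpy, scipy, OpenCV 4.12 (cv2) and the standard library are available. Lean on these libraries where they do the work, as an engineer would, in place of code of your own. Each camera call takes 0.05 s, during which the arm holds its last target. There are 200 camera calls.

TASK

The black relay lens stands upright on its wide hood; lay it on its side on the two V-blocks of the optical rail for a collimation check, hood facing the mirror and the front V-block in the neck between hood and focus ring. It is too big a turn for one grip: first set it into the 45-degree sloped rest, hood down on the foot, let go, then take it afresh at a new angle and lay it down. It is glass, so do not let it fall or lay it on the table, and leave the other things where they are.

Things in the scene. Friction and masses are not known exactly. Their poses are not given: they have to be found in the camera images.
- lens: Black relay lens, round, 146 mm long, about 0.25 kg. Origin: centre of the hood's rim, on which it stands at the start; z runs along its axis to the rear. Along z: hood 50 mm diameter, 0 to 32 mm; cone to 40; neck 34 mm diameter, 40 to 66; ribbed focus ring 44 mm, 66 to 90; rear barrel 34 mm with a blue band, 90 to 133; silver thread 25 mm, 136 to 146. Centre of mass near 70 mm.
- lens_neck (a point): Middle of the lens's neck, on its axis, 53 mm from the hood rim.
- lens_ring (a point): Middle of the lens's focus ring, on its axis, 78 mm from the hood rim.
- rest: Fixed bare aluminium 45-degree rest: base plate 135 x 70 x 10 mm, origin under it near its centre. x points level towards the foot of the slope (away from the robot within 15 degrees), z up. The slope rises towards -x: a lens in it leans with its rear up and towards the robot. The empty rest is 122 mm high.
- rest_slope: Sloped saddle of the rest. Origin: centre of the hood rim of a seated lens, at x = 40, z = 50 mm of rest; z up the slope (axis of a seated lens, hood to rear), x out of the V-grooves (up, away from the robot), y across. Foot plate face at z = 0. V-blocks: 41 mm wide under the hood (z 10 to 24 mm), 32 mm wide under the rear barrel (z 100 to 112 mm), back plate 36 mm below the axis.
- rest_seat (a point): Point on the axis of a seated lens in the sloped rest, where the middle of its focus ring lies, 78 mm up the slope from the foot, 105 mm above the table; axes as rest_slope. The V-blocks are narrower than the lens, so it can be held by its sides while in them.
- mount: Fixed black rail 248 x 60 x 15 mm with two aluminium V-blocks and a black 48 mm mirror mount at its far end (face at x = 107 mm, top 90 mm high). Origin on the table under the rail's centre line; x along the rail to the mirror (away from the robot within 15 degrees), z up. V-blocks 12 mm long, 32 mm wide, 56 mm high, centred at x = 20 (front) and x = -38 mm (rear), on carriers 25 mm high.
- mount_seat (a point): Point over the front V-block, 66 mm above the table, where the middle of the lens's neck belongs; same axes as mount. The neck is 26 mm long and the block 12 mm, so there are 7 mm of play either way along the rail.
- objective_blue: Bystander: microscope objective with a blue ring, 35 mm diameter, 58 mm tall, standing; origin under its centre.
- objective_plain: Bystander: plain microscope objective, 36 mm diameter, 62 mm tall, standing; origin under its centre.
- oil_bottle: Bystander: small glass bottle with black cap, 28 mm diameter, 66 mm tall; origin under its centre.
- slide_box: Bystander: blue slide box 92 x 88 x 36 mm; origin under its centre.
- driver: Bystander: ball driver with red handle lying on the table, 215 x 26 x 26 mm, long axis y; origin under its middle.
- tissue: Bystander: booklet of lens tissue 68 x 100 x 9 mm; origin under its centre.
- tape: Bystander: roll of black tape, 58 mm diameter, 19 mm high; origin under its centre.
Mind the look-alikes: they are no part of the job. What is shaped like the lens but orange is not meant.

How it is judged:
On the way:
1. The lens lies in the sloped rest, hood down on the foot (focus ring within 15 mm of its seat, axis within 7 degrees of the slope), let go and still (distance between lens_ring and rest_seat below 0.015 m and angle between the z axis of lens and the z axis of rest_seat, either way round below 0.12 rad and z of lens in the frame of rest_slope below 0.03 m and contact force between the fingers and lens below 0.1 N and linear speed of lens below 0.02 m/s), for 0.3 s.
At the end, for the whole second after the job is handed in: The lens lies at rest in both V-blocks of the rail, let go: middle of its neck within 11 mm of its seat over the front V-block and within 4 mm of the seat's height, axis within 4 degrees of the rail, hood towards the mirror (distance between lens_neck and mount_seat below 0.011 m and z of lens_neck in the frame of mount_seat between -0.004 and 0.004 m and angle between the z axis of lens and the x axis of mount, either way round below 0.07 rad and x of lens in the frame of mount above 0.05 m and contact force between the fingers and lens below 0.1 N and linear speed of lens below 0.01 m/s and angular speed of lens below 0.1 rad/s); the robot touches nothing.
It fails at once if The lens falls over or is laid on the table (height (world z) of lens_ring below 0.04 m).
It fails at once if A bystander is pushed more than 30 mm from its place (distance of any of objective_blue, objective_plain, oil_bottle, slide_box, driver, tissue, tape from where it was at the start of the episode above 0.03 m).
It also fails if it takes over 50 s, if anything falls off the work surface, if the arm or the gripper's body presses on something with over 40 N, if the wrist force passes 120 N, or if a joint passes its speed limit or range.

## Working session

There is one attempt and no reset: what is moved stays moved. The work goes in short steps, each a Python script; the robot and the scene stay as the last script left them, time stands still between calls to the robot, and variables do not carry over. Pictures are saved under pics/ and viewed, at most 10 in all, crops included, and the job is handed in when it is done.

```bash
mkdir -p pics; ls; python3 - <<'E'
from cell import *
import cv2,numpy as np
for n in("scene","top"):
    p,d=snapshot(n); cv2.imwrite(f"pics/{n}0.png",p); np.savez(f"{n}0.npz",p=p,d=d)
    print(n,camera_model(n))
    for l in("lens","rest","mount","objective_blue","oil_bottle","slide_box","driver","tape","tissue","objective_plain"):
        print(l,[(np.round(r["bbox"]).astype(int).tolist(),round(r["conf"],2)) for r in find_in(n,l)])
print(camera_model("wrist")); print(state()["time"])
E
```

```text
pics
scene {'fov_y': 46.33336249345876, 'cx': 311.44909130717497, 'cy': 199.76684883788798, 'dist': array([-0.08759029,  0.        ,  0.        ,  0.        ,  0.        ]), 'R': array([[-0.91490531, -0.40365676, -0.00308078],
       [-0.20415768,  0.46928907, -0.85912014],
       [ 0.34823542, -0.78538461, -0.51176469]]), 't': array([0.4774623 , 0.27503644, 0.76477197])}
lens [([363, 202, 22, 64], 0.69), ([345, 180, 20, 57], 0.66), ([289, 192, 14, 24], 0.5)]
rest [([267, 283, 81, 71], 0.65)]
mount []
objective_blue [([289, 192, 17, 24], 0.72)]
oil_bottle [([196, 247, 6, 19], 0.45)]
slide_box [([302, 180, 43, 27], 0.91)]
driver [([195, 244, 8, 25], 0.74), ([392, 265, 16, 69], 0.69)]
tape [([411, 209, 24, 18], 0.54)]
tissue [([360, 327, 66, 49], 0.6)]
objective_plain [([266, 187, 14, 26], 0.67)]
top {'fov_y': 49.25685346695484, 'cx': 312.26208867483183, 'cy': 198.52001397232215, 'dist': array([0.03872394, 0.        , 0.        , 0.        , 0.        ]), 'R': array([[-0.00154126, -0.9997458 , -0.02249366],
       [-0.98619495,  0.00524414, -0.16550532],
       [ 0.16558121,  0.0219280
[... 578 characters left out ...]
 0.16)]
tape [([408, 286, 26, 27], 0.8), ([396, 205, 32, 27], 0.56), ([414, 146, 46, 42], 0.21)]
tissue [([224, 287, 55, 45], 0.59)]
objective_plain [([371, 124, 16, 20], 0.66)]
{'fov_y': 65.44606921594774, 'cx': 319.9620021809365, 'cy': 198.71645971142217, 'dist': array([0.00096988, 0.        , 0.        , 0.        , 0.        ]), 'tool_from_camera': array([[ 6.37448703e-04, -9.65896061e-01, -2.58929320e-01,
         7.48947989e-02],
       [ 9.99999715e-01,  7.20676965e-04, -2.26511701e-04,
        -1.17884554e-03],
       [ 4.05391156e-04, -2.58929101e-01,  9.65896245e-01,
        -1.79000050e-01],
       [ 0.00000000e+00,  0.00000000e+00,  0.00000000e+00,
         1.00000000e+00]])}
1.1
```

View pics/scene0.png

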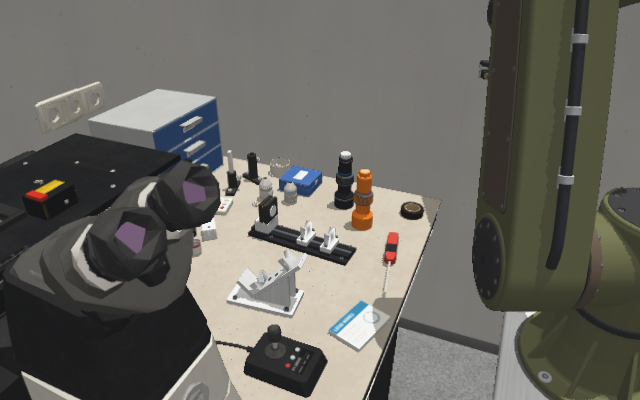

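View pics/top0.png

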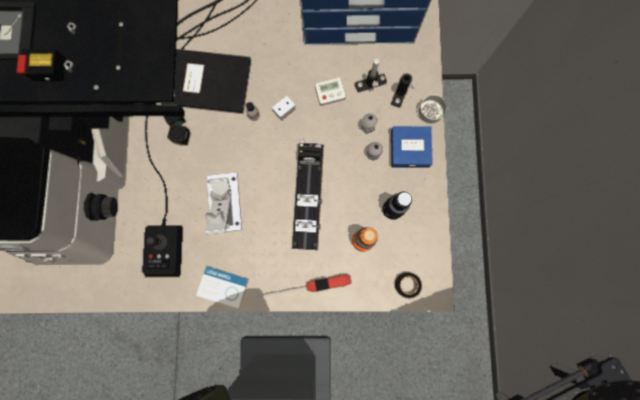

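The scene picture shows two lens-shaped things: the black one at scene (345,180) / top (396,204), and the orange one at scene (363,202) / top (365,238). The thing to move is the black one. The rest is at top (223,204) and the mount at top (308,195), with its mirror at the far end. Next I'll get coarse positions and a close crop of the lens.

```bash
cat > h.py <<'E'
from cell import *
import cv2,numpy as np
from scipy.spatial.transform import Rotation as Ro
def cloud(name,d,T=None):
    """world points HxWx3 ; T= world_from_tool 4x4 for wrist"""
    c=camera_model(name); f=200/np.tan(np.radians(c["fov_y"]/2))
    K=np.array([[f,0,c["cx"]],[0,f,c["cy"]],[0,0,1]])
    v,u=np.mgrid[0:400,0:640].astype(np.float32)
    n=cv2.undistortPoints(np.stack([u.ravel(),v.ravel()],1)[:,None],K,c["dist"])[:,0]
    P=np.c_[n,np.ones(len(n))]*d.reshape(-1,1)
    if T is None: W=(P-c["t"])@c["R"]
    else:
        M=T@c["tool_from_camera"]; W=P@M[:3,:3].T+M[:3,3]
    W[d.ravel()<=0]=np.nan
    return W.reshape(400,640,3)
def toolT():
    s=state(); T=np.eye(4); T[:3,:3]=Ro.from_quat(s["tool_rot"]).as_matrix(); T[:3,3]=s["tool_pos"]; return T
E
python3 - <<'E'
from h import *
z=np.load("top0.npz"); W=cloud("top",z["d"])
tab=W[240:270,260:285].reshape(-1,3); print("table z",np.nanmean(tab[:,2]),np.nanstd(tab[:,2]))
def reg(n,u0,u1,v0,v1,lo,hi):
    q=W[v0:v1,u0:u1].reshape(-1,3); q=q[(q[:,2]>lo)&(q[:,2]<hi)]
    r=cv2.minAreaRect((q[:,:2]*1000).astype(np.float32))
    print(n,len(q),"mean",q.mean(0).round(3),"max",q.max(0).round(3),"rect",np.round(r[0]),np.round(r[1]),round(r[2],1))
reg("lens top",378,415,185,222,.138,.16)
reg("lens upper",378,415,185,222,.06,.16)
reg("orange",345,385,220,255,.06,.16)
reg("rest plate",200,246,168,240,.005,.02)
reg("rest hi",200,246,168,240,.03,.13)
reg("rail",288,328,138,254,.008,.022)
reg("vblocks",288,328,170,254,.035,.07)
reg("mirror",288,328,138,165,.03,.1)
reg("objA",362,385,112,134,.02,.1); reg("objB",362,385,140,160,.02,.1)
c=cv2.imread("pics/scene0.png")[130:250,310:440]; cv2.imwrite("pics/crop1.png",cv2.resize(c,None,fx=5,fy=4.9,interpolation=cv2.INTER_CUBIC))
E
```

```text
table z -0.001323084843456906 0.0018370193968871792
lens top 134 mean [ 0.568 -0.312  0.145] max [ 0.58  -0.3    0.148] rect [ 568. -312.] [24. 24.] 1.5
lens upper 430 mean [ 0.564 -0.308  0.118] max [ 0.59  -0.291  0.148] rect [ 567. -310.] [45. 38.] 37.6
orange 381 mean [ 0.493 -0.238  0.121] max [ 0.518 -0.22   0.149] rect [ 495. -240.] [43. 39.] 43.7
rest plate 668 mean [0.592 0.063 0.009] max [0.654 0.119 0.02 ] rect [585.  77.] [135.  71.] 6.3
rest hi 1087 mean [0.566 0.073 0.07 ] max [0.637 0.101 0.122] rect [570.  76.] [132.  42.] 5.8
rail 1272 mean [ 0.585 -0.117  0.014] max [ 0.724 -0.082  0.022] rect [ 600. -118.] [ 62. 248.] 86.9
vblocks 186 mean [ 0.558 -0.115  0.048] max [ 0.593 -0.097  0.057] rect [ 558. -115.] [31. 70.] 86.0
mirror 403 mean [ 0.682 -0.122  0.077] max [ 0.711 -0.098  0.093] rect [ 690. -123.] [48. 41.] 87.5
objA 217 mean [ 0.761 -0.258  0.048] max [ 0.781 -0.243  0.065] rect [ 764. -260.] [34. 33.] 88.7
objB 198 mean [ 0.697 -0.269  0.046] max [ 0.715 -0.254  0.061] rect [ 699. -271.] [32. 32.] 0.4
```

View pics/crop1.png

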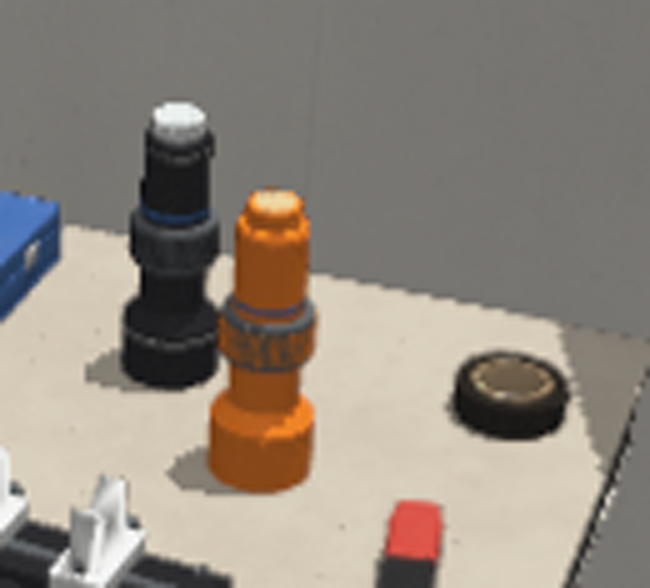

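The crop confirms it. The black lens with the blue band and silver thread stands behind and to the left of the orange look-alike. Next I'll check reachability of the planned poses, then take one wrist view over the rest, rail and lens.

```bash
cat >> h.py <<'E'
def ori(psi,p,s):
    """psi yaw of forward dir, p tilt (0 down, + forward), degrees"""
    a,b=np.radians([psi,p]); z=np.array([np.sin(b)*np.cos(a),np.sin(b)*np.sin(a),-np.cos(b)])
    y=s*np.array([-np.sin(a),np.cos(a),0]); x=np.cross(y,z)
    return Ro.from_matrix(np.c_[x,y,z]).as_quat(), z
def tcp(g,psi,p,s):
    """TCP pose putting the grasp point at g"""
    q,z=ori(psi,p,s); return (np.asarray(g)+.019*z).tolist(), q.tolist()
E
python3 - <<'E'
from h import *
print(toolT().round(2))
R=np.array([.585,.077,0]); 
for s in (1,-1):
    for n,g,psi,p in [("pick",[.568,-.312,.08],-35,0),("pickhi",[.568,-.312,.27],-35,0),("rest45",[.568,.075,.105],6,45),("rest45hi",[.568,.075,.25],6,45),("rest0",[.568,.075,.105],6,0),("rest0hi",[.568,.075,.28],6,0),("mnt45",[.563,-.115,.066],-3.3,45),("mnt45hi",[.563,-.115,.25],-3.3,45),("mnt0hi",[.563,-.115,.25],-3.3,0),("rest-45",[.568,.075,.105],6,-45)]:
        j=solve_ik(*tcp(g,psi,p,s)); print(s,n,None if j is None else np.round(j,2))
s=1
movep([.50,-.06,.29],ori(0,0,-1 if toolT()[0,0]>0 else 1)[0].tolist())
T=toolT(); p,d=snapshot("wrist"); np.savez("w1.npz",p=p,d=d,T=T); cv2.imwrite("pics/w1.png",p)
print(T.round(3),state()["time"])
E
```

```text
[[ 0.9   0.44 -0.    0.24]
 [ 0.44 -0.9   0.   -0.49]
 [-0.   -0.   -1.    0.21]
 [ 0.    0.    0.    1.  ]]
1 pick [-0.56  0.66  1.35 -0.    1.14 -1.52]
1 pickhi [-0.56  0.5   1.14 -0.    1.5  -1.52]
1 rest45 None
1 rest45hi [ 0.05  0.    1.98  0.11  0.37 -1.71]
1 rest0 [ 0.07  0.47  1.58 -0.    1.09 -1.61]
1 rest0hi [ 0.07  0.32  1.37 -0.    1.45 -1.61]
1 mnt45 [-0.36  0.36  2.11  1.95  0.23  2.54]
1 mnt45hi [-0.36  0.01  1.97  0.51  0.44 -2.25]
1 mnt0hi [-0.27  0.34  1.41 -0.    1.39 -1.78]
1 rest-45 [ 0.08  0.94  0.98 -0.02  2.01 -1.6 ]
-1 pick [-0.56  0.66  1.35 -0.    1.14  1.62]
-1 pickhi [-0.56  0.5   1.14 -0.    1.5   1.62]
-1 rest45 [ 0.05  0.26  2.11  1.8   0.04 -0.27]
-1 rest45hi [0.05 0.   1.98 0.11 0.37 1.43]
-1 rest0 [ 0.07  0.47  1.58 -0.    1.09  1.53]
-1 rest0hi [ 0.07  0.32  1.37 -0.    1.45  1.53]
-1 mnt45 [-0.36  0.36  2.11  1.95  0.23 -0.6 ]
-1 mnt45hi [-0.36  0.01  1.97  0.51  0.44  0.89]
-1 mnt0hi [-0.27  0.34  1.41 -0.    1.39  1.36]
-1 rest-45 [ 0.08  0.94  0.98 -0.02  2.01  1.54]
[[ 1.    -0.001 -0.     0.5  ]
 [-0.001 -1.    -0.    -0.061]
 [-0.     0.    -1.     0.29 ]
 [ 0.     0.     0.     1.   ]] 3.0
```

View pics/w1.png

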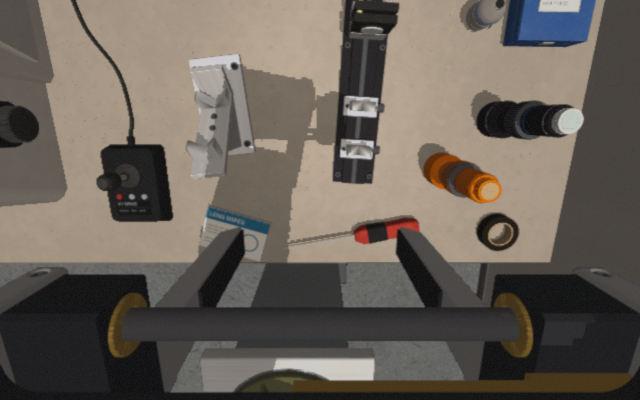

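The wrist picture shows the rest at (222,115), the rail with its two V-blocks at (362,105) and (358,148), and the black lens at (530,120). A 45° forward tilt is near the wrist singularity, so I'll use -25° → +20° for both grips. Next I'll fit the rest and mount frames.

```bash
python3 - <<'E'
from h import *
for n in ("top","wrist"):
    if n=="top": W=cloud(n,np.load("top0.npz")["d"])
    else: z=np.load("w1.npz"); W=cloud(n,z["d"],z["T"])
    Q=W.reshape(-1,3); Q=Q[~np.isnan(Q[:,0])]
    def box(c,r,lo,hi): return Q[(np.abs(Q[:,:2]-c)<r).all(1)&(Q[:,2]>lo)&(Q[:,2]<hi)]
    def rect(q):
        r=cv2.minAreaRect((q[:,:2]*1000).astype(np.float32)); return np.round(r[0],1),np.round(r[1]),round(r[2],2)
    print(n,"table",np.median(box([.47,.0],[.02,.02],-.02,.02)[:,2]).round(4))
    print(" lens",rect(box([.568,-.312],[.04,.04],.138,.16)), np.median(box([.568,-.312],[.04,.04],.138,.16)[:,2]))
    print(" ring",rect(box([.568,-.312],[.04,.04],.07,.093)))
    q=box([.585,.077],[.09,.06],.006,.13); r=rect(q); print(" rest",r)
    psi=r[2] if r[1][0]>r[1][1] else r[2]-90
    a=np.radians(psi); X=np.array([np.cos(a),np.sin(a)]); c=r[0]/1000
    rel=(q[:,:2]-c); x=rel@X; y=rel@[-X[1],X[0]]; zz=q[:,2]
    m=(zz>.015)
    for nm,v in(("x+z",x+zz),("z-x",zz-x)):
        h,e=np.histogram(v[m],bins=np.arange(-.15,.25,.003)); k=np.argsort(-h)[:6]; print("  ",nm,[(round(e[i]+.0015,4),int(h[i])) for i in k])
    print("   y range hi",np.percentile(y[zz>.04],[1,99]).round(4), "xrange hi",np.percentile(x[zz>.04],[.5,99.5]).round(3))
    print(" rail",rect(box([.60,-.118],[.14,.05],.008,.1)))
    v=box([.56,-.115],[.055,.03],.045,.06); print(" vb",rect(v))
    for lo,hi in((.5,.555),(.555,.61)):
        w=v[(v[:,0]>lo)&(v[:,0]<hi)]; print("   vb",rect(w),w[:,2].max())
    print(" mirror",rect(box([.69,-.122],[.05,.04],.04,.1)))
E
```

```text
top table -0.0014
 lens (array([ 567.9, -312.3]), array([24., 24.]), 1.45) 0.14490845224307008
 ring (array([ 565. , -308.5]), array([45., 33.]), 41.77)
 rest (array([578.7,  75.6]), array([148.,  70.]), 6.28)
   x+z [(np.float64(0.0465), 307), (np.float64(0.0435), 110), (np.float64(0.0495), 68), (np.float64(0.0615), 47), (np.float64(0.0645), 45), (np.float64(0.0675), 43)]
   z-x [(np.float64(-0.0015), 105), (np.float64(0.0015), 103), (np.float64(0.1575), 84), (np.float64(0.1605), 58), (np.float64(0.0345), 49), (np.float64(0.1845), 42)]
   y range hi [-0.0197  0.0201] xrange hi [-0.074  0.056]
 rail (array([ 600.4, -118.4]), array([ 62., 248.]), 86.86)
 vb (array([ 557.3, -114.8]), array([31., 70.]), 86.09)
   vb (array([ 528.3, -112.9]), array([31., 12.]), 85.14) 0.05658483531713979
   vb (array([ 586.1, -116.8]), array([31., 12.]), 85.48) 0.05548468985729818
 mirror (array([ 689.6, -122.7]), array([48., 41.]), 87.47)
wrist table -0.0003
 lens (array([ 568.8, -311.7]), array([26., 25.]), 87.65) 0.14556599344614135
 ring (array([ 569.1, -306. ]), array([35., 45.]), 88.91)
 rest (array([578.4,  78.6]), array([148.,  70.]), 6.04)
   x+z [(np.float64(0.0465), 1468), (np.float64(0.0495), 303), (np.float64(0.0675), 156), (np.float64(0.0705), 152), (np.float64(0.0735), 148), (np.float64(0.0645), 143)]
   z-x [(np.float64(0.0015), 601), (np.float64(0.1605), 282), (np.float64(0.0345), 241), (np.float64(-0.0015), 172), (np.float64(0.1845), 155), (np.float64(0.1575), 153)]
   y range hi [-0.0202  0.0194] xrange hi [-0.073  0.056]
 rail (array([ 597.5, -116.3]), array([ 63., 243.]), 86.53)
 vb (array([ 557.5, -112.3]), array([32., 70.]), 86.53)
   vb (array([ 528.5, -110.5]), array([32., 12.]), 86.97) 0.0565820619807087
   vb (array([ 586.4, -114.1]), array([32., 12.]), 86.56) 0.056763497394319684
 mirror (array([ 688.4, -120.4]), array([48., 39.]), 87.03)
```

```bash
cat >> h.py <<'E'
S=-1
def hop(g,psi,p): movep(*tcp(g,psi,p,S))
def lin(g,psi,p,rate=.15,thr=None):
    x,q=tcp(g,psi,p,S); return move_linear(x,rate=rate,ori=q,threshold=thr)
def zt(psi,p): return ori(psi,p,S)[1]
SEAT=np.array([.572,.0755,.105]); RY=6.15
MS=np.array([.5863,-.1155,.066]); MY=-3.4
UP=np.array([0,0,1.])
E
python3 - <<'E'
from h import *
for n,g,psi,p in [("rest20",SEAT,RY,20),("rest20hi",SEAT+.14*UP,RY,20),("rest-25",SEAT,RY,-25),("rest-25back",SEAT-.12*zt(RY,-25),RY,-25),("m20",MS+[-.025,0,0],MY,20),("m20hi",MS+[-.025,0,.12],MY,20),("carry",[.568,-.312,.27],-35,-25)]:
    j=solve_ik(*tcp(g,psi,p,S)); print(n,None if j is None else np.round(j,2))
L=np.array([.5685,-.312,.081]); a=(-35,-25)
hop(L-.15*zt(*a),*a)
print("thr",lin(L,*a,rate=.12,thr=8)); s=state(); print(s["tool_pos"],s["wrist_force"])
command_gripper(0.03); s=state(); print(s["opening"],s["grip_force"],s["time"])
print(lin(L+.03*UP,*a,rate=.1)); s=state(); print(s["opening"],s["grip_force"],s["wrist_force"],s["time"])
lin(L+.19*UP,*a,rate=.2)
p,d=snapshot("scene"); cv2.imwrite("pics/s2.png",p[60:300,220:540]); print(state()["time"])
E
```

```text
rest20 [0.06 0.33 1.82 0.03 0.64 1.51]
rest20hi [0.06 0.16 1.68 0.02 0.95 1.52]
rest-25 [ 0.07  0.73  1.22 -0.01  1.62  1.54]
rest-25back [ 0.08  0.76  0.91 -0.01  1.9   1.54]
m20 [-0.3   0.39  1.85  0.16  0.56  1.21]
m20hi [-0.3   0.22  1.76  0.11  0.83  1.27]
carry [-0.57  0.8   0.72  0.02  2.06  1.62]
thr False
[ 0.56232571 -0.30760005  0.0644926 ] [ 0.61302531 -0.50556598 -0.04926902]
0.04209138543590859 30.00001698732376 6.4833
False
0.042439641107744175 29.999612867832184 [ 0.66598058  0.61990286 -1.67221242] 6.9333
7.9333
```

View pics/s2.png

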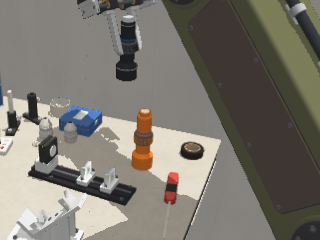

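The lens is held upright, and the orange one and the other bystanders are undisturbed. Now I'll carry it to above the rest with its tilt, and measure the axis in the hand before lowering.

```bash
cat >> h.py <<'E'
def fwd(psi): a=np.radians(psi); return np.array([np.cos(a),np.sin(a),0])
def slope(psi): return (UP-fwd(psi))/2**.5
def axisfit(center,dirn,name="scene",R=.030,zmin=None):
    """fit lens axis (stepped cylinder) in cloud near expected line; center = expected ring point. Returns ring-ish point on axis, direction"""
    from scipy.optimize import least_squares
    T=toolT(); p,d=snapshot(name); W=cloud(name,d,T if name=="wrist" else None); Q=W.reshape(-1,3); c=p.reshape(-1,3).astype(int)
    k=~np.isnan(Q[:,0]); Q=Q[k]; c=c[k]
    rel=Q-center; t=rel@dirn; rad=np.linalg.norm(rel-t[:,None]*dirn,axis=1)
    m=(rad<R)&(t>-.078)&(t<.055)&(c.max(1)<90)
    q=Q[m]
    e1=np.cross(dirn,UP); e1/=np.linalg.norm(e1); e2=np.cross(dirn,e1)
    zs=np.array([-1,0,32,40,40.5,65.5,66,90,90.5,133,136])/1000; rs=np.array([25,25,25,17,17,17,22,22,17,17,12.5])/1000
    def res(v):
        u=dirn+v[2]*e1+v[3]*e2; u/=np.linalg.norm(u); o=center+v[0]*e1+v[1]*e2
        r=q-o; tt=r@u; return np.linalg.norm(r-tt[:,None]*u,axis=1)-np.interp(tt+.078+v[4],zs,rs)
    b=min((least_squares(res,[0,0,0,0,s0],loss="soft_l1",f_scale=.002,x_scale=[.01,.01,.1,.1,.01]) for s0 in(-.006,0,.006)),key=lambda b:b.cost); v=b.x
    u=dirn+v[2]*e1+v[3]*e2; u/=np.linalg.norm(u); o=center+v[0]*e1+v[1]*e2-v[4]*u
    print("fit n",len(q),"med|res|",np.median(abs(res(v))).round(4),"ring",o.round(4),"off",(o-center).round(4),"axis",u.round(3),"ang err deg",np.degrees(np.arccos(u@dirn)).round(1))
    return o,u,p
E
python3 - <<'E'
from h import *
sl=slope(RY); G=SEAT+.003*sl
hop(G+.14*UP,RY,20); s=state(); print(s["opening"],s["wrist_force"],s["time"])
for n in("scene","top"):
    o,u,p=axisfit(SEAT+.14*UP,sl,n); cv2.imwrite(f"pics/{n}3.png",p)
    if n=="scene": cv2.imwrite("pics/s3c.png",cv2.resize(p[100:340,160:440],None,fx=2,fy=2))
E
```

```text
0.041973307931288395 [ 0.35996412  0.17933331 -1.92031297] 9.375
fit n 1101 med|res| 0.0006 ring [0.5729 0.0761 0.2474] off [0.0009 0.0006 0.0024] axis [-0.698 -0.069  0.713] ang err deg 0.6
fit n 505 med|res| 0.0007 ring [0.5723 0.0763 0.2452] off [0.0003 0.0008 0.0002] axis [-0.698 -0.043  0.715] ang err deg 2.0
```

View pics/s3c.png

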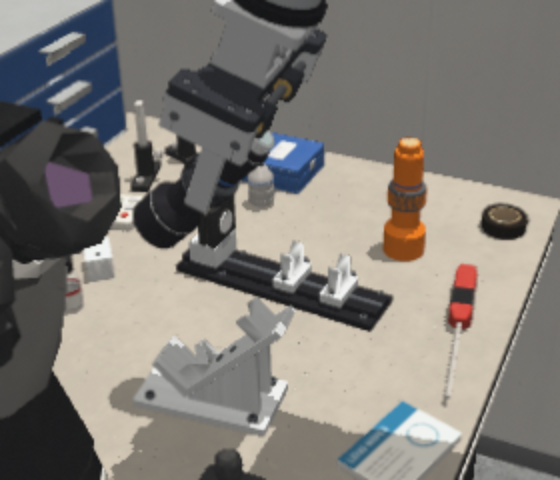

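The lens hangs tilted over the rest with hood down and forward, within 1 mm and about 1° of plan. Lowering now, with contact detection.

```bash
python3 - <<'E'
from h import *
sl=slope(RY); G=SEAT+.003*sl
print(lin(G+.012*UP,RY,20,rate=.12,thr=10))
print(lin(G-.006*UP,RY,20,rate=.02,thr=5)); s=state()
g=s["tool_pos"]-.019*zt(RY,20); print("grasp-G",(g-G).round(4),"F",s["wrist_force"],s["time"])
o,u,p=axisfit(SEAT,sl,"scene"); cv2.imwrite("pics/s4.png",cv2.resize(p[150:340,160:400],None,fx=2,fy=2))
E
```

```text
False
True
grasp-G [ 0.0002  0.0002 -0.0005] F [-0.25623236  0.57199037  3.58904553] 11.3333
fit n 754 med|res| 0.0006 ring [0.5728 0.0769 0.1064] off [0.0008 0.0014 0.0014] axis [-0.703 -0.077  0.707] ang err deg 0.1
```

```bash
python3 - <<'E'
from h import *
sl=slope(RY); G=SEAT+.003*sl
command_gripper(.068); dwell(.2)
lin(G-.03*zt(RY,20),RY,20,rate=.1); lin(G-.14*zt(RY,20),RY,20,rate=.2); dwell(.4); print(state()["time"])
for n in("scene","top"): o,u,p=axisfit(SEAT,sl,n)
E
```

```text
13.7417
fit n 1210 med|res| 0.0007 ring [0.5725 0.0775 0.1057] off [0.0005 0.002  0.0007] axis [-0.706 -0.076  0.704] ang err deg 0.3
fit n 676 med|res| 0.0006 ring [0.5716 0.0754 0.1042] off [-0.0004 -0.0001 -0.0008] axis [-0.706 -0.074  0.705] ang err deg 0.2
```

Seated and let go. Now the second grip at -25°, lift, turn, and hover over the rail to measure.

```bash
python3 - <<'E'
from h import *
a=(RY,-25); G=SEAT+[.0003,.0008,0]
hop(G+.2*UP,RY,0); hop(G-.13*zt(*a),*a)
print("thr",lin(G,*a,rate=.12,thr=8))
command_gripper(.03); s=state(); print(s["opening"],s["grip_force"],s["wrist_force"],s["time"])
lin(G+.03*UP,*a,rate=.08); lin(G+.13*UP,*a,rate=.2)
f=fwd(MY); M=MS-.025*f
hop(M+.11*UP,MY,20); s=state(); print(s["opening"],s["wrist_force"],s["time"])
for n in("scene","top"):
    o,u,p=axisfit(M+.11*UP,-f,n)
    if n=="scene": cv2.imwrite("pics/s5.png",cv2.resize(p[100:340,200:460],None,fx=2,fy=2))
E
```

```text
thr False
0.04197226261303285 30.000223517417908 [0.11331799 0.65008941 1.5088293 ] 16.8917
0.04234509069832441 [ 0.52277754  0.53740371 -1.24735687] 19.0583
fit n 954 med|res| 0.0008 ring [ 0.5614 -0.1128  0.177 ] off [0.0001 0.0012 0.001 ] axis [-0.998  0.061 -0.002] ang err deg 0.1
fit n 742 med|res| 0.0007 ring [ 0.5611 -0.1141  0.1746] off [-0.0003 -0.0001 -0.0014] axis [-0.998  0.056 -0.001] ang err deg 0.2
```

View pics/s5.png

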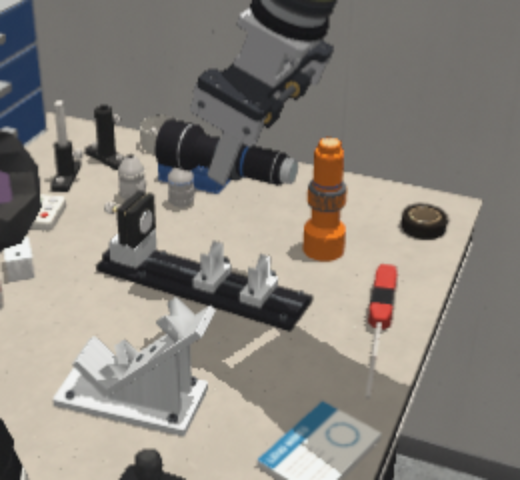

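The lens is level over the rail, hood toward the mirror, and on plan to about 1 mm. Lowering, releasing and checking.

```bash
python3 - <<'E'
from h import *
f=fwd(MY); M=MS-.025*f
print(lin(M+.012*UP,MY,20,rate=.1,thr=10))
print(lin(M-.006*UP,MY,20,rate=.02,thr=5)); s=state()
g=s["tool_pos"]-.019*zt(MY,20); print("grasp-M",(g-M).round(4),"F",s["wrist_force"],s["time"])
for n in("scene","top"): o,u,p=axisfit(M,-f,n)
E
```

```text
False
True
grasp-M [ 0.0001 -0.0002 -0.0004] F [-0.30336305 -1.43848919  3.62482741] 20.925
fit n 758 med|res| 0.0009 ring [ 0.5617 -0.1135  0.0671] off [0.0004 0.0005 0.0011] axis [-0.998  0.06  -0.004] ang err deg 0.2
fit n 609 med|res| 0.0008 ring [ 0.5607 -0.1147  0.0647] off [-0.0006 -0.0007 -0.0013] axis [-0.998  0.064  0.001] ang err deg 0.2
```

```bash
python3 - <<'E'
from h import *
f=fwd(MY); M=MS-.025*f
command_gripper(.068); dwell(.2)
lin(M-.04*zt(MY,20),MY,20,rate=.1); lin(M-.2*zt(MY,20),MY,20,rate=.2); dwell(.3); print(state()["time"],state()["wrist_force"])
for n in("scene","top"):
    o,u,p=axisfit(M,-f,n)
    if n=="scene": cv2.imwrite("pics/s6.png",cv2.resize(p[130:340,200:460],None,fx=2,fy=2))
E
```

```text
23.6333 [-1.45810978  0.17393749  0.53421581]
fit n 984 med|res| 0.0009 ring [ 0.5611 -0.1136  0.0672] off [-0.0002  0.0004  0.0012] axis [-0.998  0.059 -0.005] ang err deg 0.3
fit n 1018 med|res| 0.0008 ring [ 0.5612 -0.1149  0.0647] off [-0.0002 -0.0009 -0.0013] axis [-0.998  0.059 -0.005] ang err deg 0.3
```

View pics/s6.png

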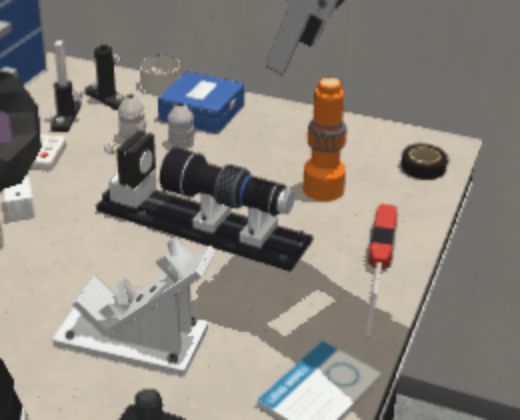

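The lens lies in both V-blocks with the hood toward the mirror. The gripper is clear and the bystanders are where they were.

```bash
python3 -c "
from cell import *
print(job_done())"
```

```text
the job is handed in; nothing more can be done
None
```

The black lens went into the sloped rest, was let go and re-gripped, and now lies on both V-blocks with its hood toward the mirror, about 1 mm from its seat by camera; the other things look undisturbed, and I handed the job in at about 24 s (the hand-in returned no verdict).

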